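# Bleed down the governor pilot-valve block

## Robot

A 6-joint arm with a two-finger parallel gripper is mounted at the origin on the work surface. World frame = base frame: x ahead of the robot, y to its left, z up, the work surface at z = 0. Lengths are in m, angles in rad, forces in N, time in s.
With the tool pointing down it reaches from about 0.3 to 0.85 m from the base axis. Payload 5.4 kg.
Tool frame: the origin (TCP) lies at the very end of the fingers, on their centre line; the grasp point (between the pads) lies 19 mm behind it; z points along the fingers, y is the line along which they close (so a half turn about z gives the same grasp; the last joint's range is limited). The gripper opens to 85 mm and grips with 20 to 120 N. Pads are 22 mm wide; open, the fingers measure 114 mm over their backs; the gripper's body (76 mm by 85 mm) begins 54 mm behind the grasp point. The pads swing forward as they close: fully open they stand 13 mm farther back than shut.
Start: joints at [0.937, 0.158, 1.597, -0, 1.386, -0.21], TCP at [0.236, 0.524, 0.231] pointing down, gripper open.
Joint ranges: [-2.91, 2.91], [-0.94, 2.29], [0.18, 2.7], [-1.29, 4.43], [0.17, 2.64], [-3, 3]. Speed limits (rad/s): [2.57, 2.57, 3.14, 3.14, 3.14, 3.14].

## Interface

Orientations are given as a 3x3 rotation matrix whose columns are the frame's x, y, z axes.
In Python, from cell import ctrl gives the robot as it stands. Calls block until the motion is done:
- ctrl.movep(position, orientation): joint-space move of the TCP to a pose.
- ctrl.move_l(position, vel=0.15, attitude=None): straight line of the TCP; attitude=None keeps the orientation; vel is the mean speed in m/s.
- ctrl.move_joints(angles): joint-space move.
- ctrl.grip(opening, grip_force=None): finger opening in m; grip_force is the grip in N (None keeps the last); returns when the fingers have stopped.
- ctrl.hold(seconds).
- ctrl.ik(position, orientation): joint angles nearest the present ones, or None.
- ctrl.get_image(name): name is "scene" or "side" or "wrist"; returns (picture, depth): 480x640x3 uint8, blue, green, red; 480x640 float32, m along the optical axis (not along the pixel's ray), 0 where there is no reading.
- ctrl.get_calibration(name): a dict with "camera_matrix" (3x3 intrinsics, pixels), "D" ([k1, k2, p1, p2, k3] as OpenCV has them; the pictures are not rectified), "extrinsics" (4x4, takes a point from camera to world coordinates). Camera axes: x right, y down, z forward; pixel columns grow to the right and rows downward; lengths in m; the calibration is good to about 2 mm. A picture is of the moment at which its call begins: read the wrist's pose just before it. get_calibration takes no time and is no camera call; for the wrist camera it gives the pose at the moment of the call.
A pose or a line that the arm cannot do raises ctrl.IKError and nothing moves.
- ctrl.job_done(): hands the job in; it is judged then, once.
Readings, each from a call of its own:
- ctrl.get_time(): time.
- ctrl.get_qpos(): joint angles.
- ctrl.get_qd(): joint speeds.
- ctrl.get_tau(): joint torques, N m.
- ctrl.get_position(): TCP position.
- ctrl.get_ee_rot(): TCP orientation.
- ctrl.get_wrist_force(): force on the tool from outside, world axes, zero at the start.
- ctrl.get_torque(): the same for the moment, N m.
- ctrl.get_finger_gap(): finger opening in m.
- ctrl.get_finger_force(): force on a finger pad.
Only numpy, scipy, OpenCV 4.12 (cv2) and the standard library are available. Lean on these libraries where they do the work, as an engineer would, in place of code of your own. Each camera call takes 0.05 s, during which the arm holds its last target. There are 200 camera calls.

## Task

Bleed the pilot-valve block down before repair: using only the fingertips, push the wide mushroom-headed plunger fully in, then push the slim round pin fully in (both stay in), and only then press the oblong spring-loaded bar key fully down and finish while still holding it down. Leave the square plunger alone, and leave the loose parts lying where they are; nothing has to be picked up.

Things in the scene. Friction and masses are not known exactly. Their poses are not given: they have to be found in the camera images.
- valve_block: aluminium block fixed on the cart, 45 mm high; origin on its underside, below the middle of the row of cartridges; y along the row, x away from the robot. It spans x -45 to +85, y -145 to +145 mm. Four cartridges stand at y = -99, -33, 33, 99 mm, in any order; behind them, at x = +58 mm, a bushing and a bolt stand loose on it
- mushroom (a joint): the wide plunger with a round steel mushroom head, 34 mm across (flat top 24 mm across, 8 mm thick). Moves straight down only, 10 mm in all; needs 5 N of friction to move all the way and stays wherever it is left. 0 = fully out, 0.010 = fully in (m); may start up to 2 mm in
- mushroom_top (a point): centre of the flat top of the mushroom head; moves down with it. About 89 mm above the cart top when fully out, i.e. 22 mm above its housing (12 mm when fully in)
- pin (a joint): the slim round steel pin, 12 mm across. Moves straight down only, 10 mm in all; needs 5 N of friction to move all the way and stays wherever it is left. 0 = fully out, 0.010 = fully in (m); may start up to 2 mm in
- pin_top (a point): centre of the flat top of the pin; moves down with it. About 89 mm above the cart top when fully out, i.e. 22 mm above its housing (12 mm when fully in)
- square (a joint): the plunger with a square steel cap, 21 x 21 mm; to be left alone. Moves straight down only, 10 mm in all; needs 5 N of friction to move all the way and stays wherever it is left. 0 = fully out, 0.010 = fully in (m); may start up to 2 mm in
- square_top (a point): centre of the flat top of the square cap; moves down with it. About 89 mm above the cart top when fully out, i.e. 22 mm above its housing (12 mm when fully in)
- bar_key (a joint): the oblong steel bar key, 46 mm (along the block's y) x 18 mm. Moves straight down only, 10 mm, against a spring: 1 N to start, 6 N fully down; springs back when let go. 0 = up, 0.010 = fully down (m)
- bar_key_top (a point): centre of the flat top of the bar key; moves down with it. About 89 mm above the cart top when fully out, i.e. 22 mm above its housing (12 mm when fully in)
- bar_key_unit: the dark steel cartridge housing, 50 x 50 x 22 mm, that carries the bar key; origin at the centre of its underside, on the block's top; yaw as the block. Fixed during a run; which of the four places it has in the row varies
- bushing: loose white nylon bushing, 34 mm across, 30 mm high, standing on the block behind the row; origin at the centre of its underside
- banjo_bolt: loose chrome banjo bolt, standing on its 28 mm hexagon head on the block behind the row, 40 mm high; origin at the centre of its underside
- rod_end: loose steel piston rod end lying on the cart beyond the block, 115 mm long, 52 mm eye, 22 mm high; origin on its underside near the middle
- sight_window: loose green glass sight window, a disc 64 mm across and 12 mm thick, on the cart beyond the block; origin at the centre of its underside
- wrench: loose wrench lying on the cart right of the block, about 180 mm long; origin near its middle, on its underside
- copper_seal: loose copper sealing ring, 44 mm across, 6 mm thick, on the cart left of the block; origin at the centre of its underside

How it is judged:
On the way, in this order (a step that is already met when the one before it is completed fails the run):
1. the mushroom plunger is pushed fully in (value of joint mushroom above 0.008 m), for 0.1 s.
2. the slim pin is pushed fully in (value of joint pin above 0.008 m), for 0.1 s.
3. the bar key is pressed fully down by the fingers (value of joint bar_key above 0.0075 m and contact force between the fingers and bar_key_unit above 1 N), for 0.3 s.
At the end, for the whole second after the job is handed in: The mushroom plunger and the slim pin are in (at least 7.5 of 10 mm), the square plunger is still out (less than 4 mm in), the fingers hold the bar key at least 7.5 of 10 mm down with more than 1 N, and every loose part is within 15 mm of where it lay (all of step 3 and value of joint each of mushroom, pin above 0.0075 m and value of joint square below 0.004 m and distance of each of bushing, banjo_bolt, rod_end, sight_window, wrench, copper_seal from where it was at the start of the episode below 0.015 m); the arm keeps its last pose, push and grip.
It fails at once if the pin is pushed in before the mushroom plunger is in (value of joint pin above 0.005 m and value of joint mushroom below 0.0075 m).
It fails at once if the bar key is pressed before both plungers are in (value of joint bar_key above 0.004 m and value of joint any of mushroom, pin below 0.0075 m).
It fails at once if the square plunger is pushed in (value of joint square above 0.004 m).
It fails at once if a loose part is shifted, lifted or knocked over (distance of any of bushing, banjo_bolt, rod_end, sight_window, wrench, copper_seal from where it was at the start of the episode above 0.015 m).
It also fails if it takes over 32 s, if anything falls off the work surface, if the arm or the gripper's body presses on something with over 40 N, if the wrist force passes 120 N, or if a joint passes its speed limit or range.

## Working session

There is one attempt and no reset: what is moved stays moved. The work goes in short steps, each a Python script; the robot and the scene stay as the last script left them, time stands still between calls to the robot, and variables do not carry over. Pictures are saved under pics/ and viewed, at most 10 in all, crops included, and the job is handed in when it is done.

```bash
mkdir -p pics; python3 - <<'E'
from cell import ctrl
import cv2,numpy as np
for n in ("scene","side"):
    im,d=ctrl.get_image(n); cv2.imwrite(f"pics/{n}0.png",im); np.savez(f"{n}0.npz",im=im,d=d)
    c=ctrl.get_calibration(n); print(n,c["camera_matrix"],c["D"],np.round(c["extrinsics"],3))
print(ctrl.get_time(),ctrl.get_ee_rot())
E
```

```text
scene [[598.39267069   0.         320.39228918]
 [  0.         598.39267069 227.67885959]
 [  0.           0.           1.        ]] [-0.06499131  0.          0.          0.          0.        ] [[-3.900e-01  8.030e-01 -4.520e-01  1.196e+00]
 [ 9.210e-01  3.390e-01 -1.920e-01  2.080e-01]
 [-1.000e-03 -4.910e-01 -8.710e-01  1.094e+00]
 [ 0.000e+00  0.000e+00  0.000e+00  1.000e+00]]
side [[498.26198624   0.         305.82961732]
 [  0.         498.26198624 239.45370717]
 [  0.           0.           1.        ]] [-0.08432268  0.          0.          0.          0.        ] [[ 0.986 -0.095  0.139  0.522]
 [-0.167 -0.656  0.736 -0.767]
 [ 0.021 -0.749 -0.662  0.742]
 [ 0.     0.     0.     1.   ]]
0.1 [[-9.11541470e-01  4.11206856e-01 -1.03404835e-03]
 [ 4.11207989e-01  9.11540485e-01 -1.39038928e-03]
 [ 3.70839332e-04 -1.69260643e-03 -9.99998499e-01]]
```

View pics/scene0.png

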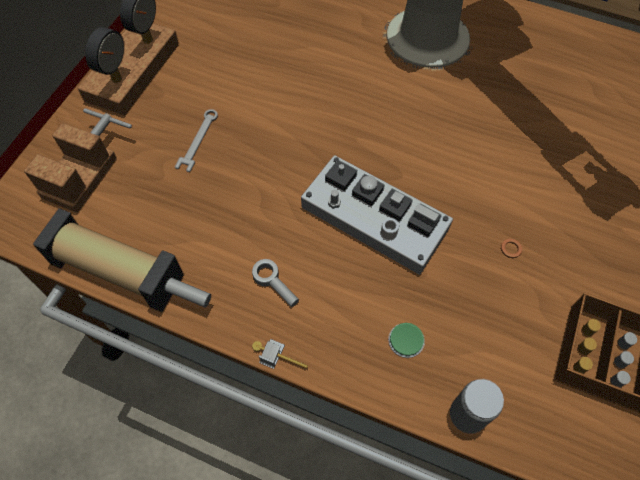

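View pics/side0.png

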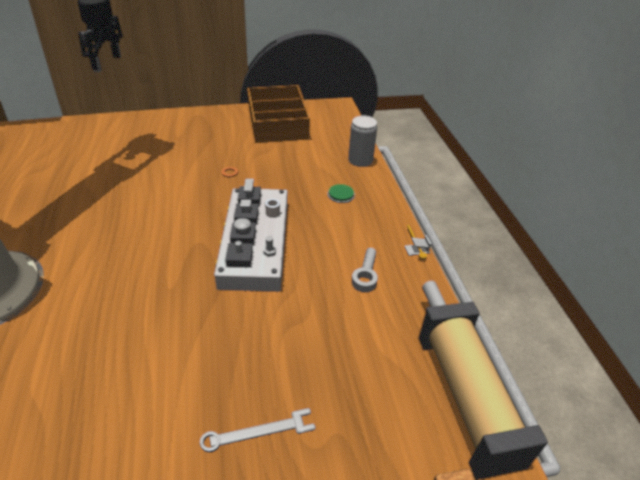

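The scene view shows, from left to right (rising y): pin (341,170), mushroom (369,186), square (397,199) and bar key (427,217). The side view shows the same order. I'll enlarge both.

```bash
python3 - <<'E'
import cv2,numpy as np
a=np.load("scene0.npz")["im"][150:275,295:460]; b=np.load("side0.npz")["im"][170:295,205:300]
cv2.imwrite("pics/c1.png",cv2.resize(a,None,fx=4.8,fy=4.8,interpolation=cv2.INTER_CUBIC))
cv2.imwrite("pics/c2.png",cv2.resize(b,None,fx=4.8,fy=4.8,interpolation=cv2.INTER_CUBIC))
E
```

```text
(no output)
```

View pics/c1.png

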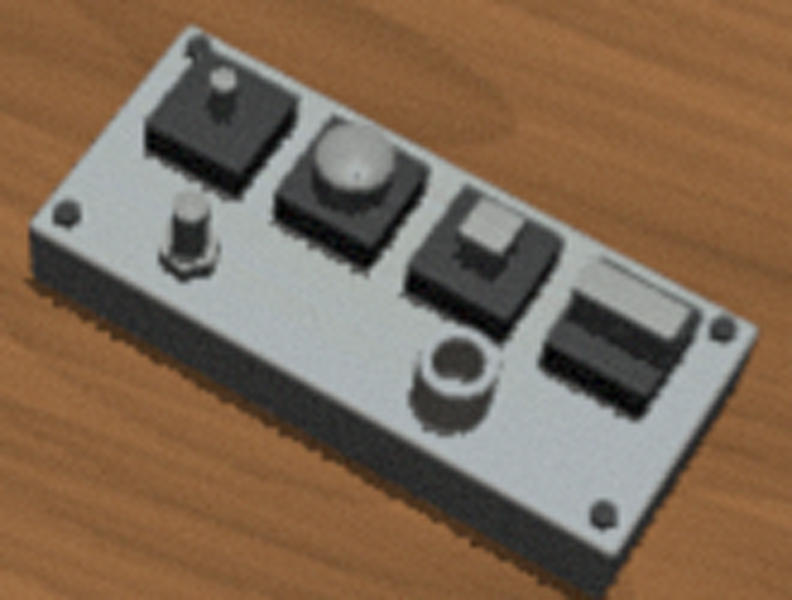

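View pics/c2.png

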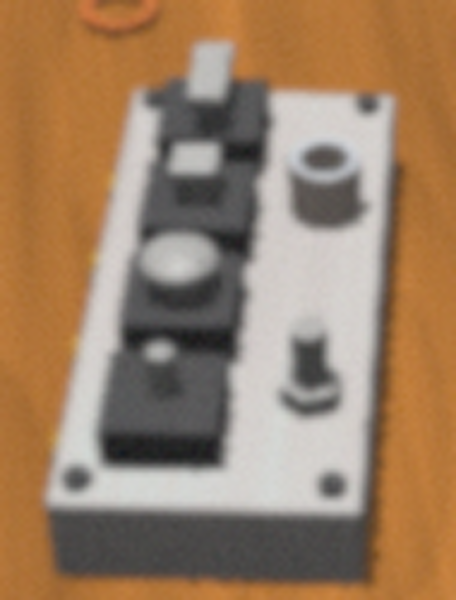

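```bash
cat > h.py <<'E'
import cv2,numpy as np
from cell import ctrl
def ray(n,p,c=None):
    c=c or ctrl.get_calibration(n)
    u=cv2.undistortPoints(np.float64(p).reshape(-1,1,2),c["camera_matrix"],np.array(c["D"]))[:,0]
    E=np.array(c["extrinsics"]); v=np.c_[u,np.ones(len(u))]@E[:3,:3].T
    return E[:3,3],v/np.linalg.norm(v,axis=1)[:,None]
def tri(c1,d1,c2,d2):
    A=np.stack([d1,-d2],1); s=np.linalg.lstsq(A,c2-c1,rcond=None)[0]
    a,b=c1+s[0]*d1,c2+s[1]*d2
    return (a+b)/2,np.linalg.norm(a-b)
E
python3 - <<'E'
from h import *
N=["pin","mush","square","bar","c--","c-+","c++","c+-"]
s=np.array([(223,79),(355,151),(492,226),(637,298),(192,28),(757,327),(612,553),(35,222)])
d=np.array([(160,350),(180,255),(195,158),(211,71),(48,500),(135,92),(396,95),(366,512)])
s=(s+.5)/4.8-.5+[295,150]; d=(d+.5)/4.8-.5+[205,170]
c1,r1=ray("scene",s); c2,r2=ray("side",d); D=np.load("scene0.npz")["d"]
K=ctrl.get_calibration("scene");E=np.array(K["extrinsics"])
P=[]
for i,n in enumerate(N):
    p,e=tri(c1,r1[i],c2,r2[i]); P.append(p)
    z=D[int(round(s[i,1])),int(round(s[i,0]))]; q=c1+r1[i]*z/(r1[i]@E[:3,2])
    print(n,p.round(4),"gap",round(e,4),"depth pt",q.round(4))
P=np.array(P)
M=np.array([(0,-99),(0,-33),(0,33),(0,99),(-45,-145),(-45,145),(85,145),(85,-145)])/1e3
m=M.mean(0);q=P[:,:2].mean(0);H=(M-m).T@(P[:,:2]-q)
a=np.arctan2(H[0,1]-H[1,0],H[0,0]+H[1,1]);R=np.array([[np.cos(a),-np.sin(a)],[np.sin(a),np.cos(a)]])
t=q-R@m; F=M@R.T+t
print("yaw",a,"t",t); print(np.c_[F,(P[:,:2]-F)*1e3].round(4))
E
```

```text
pin [ 0.5257 -0.031   0.0894] gap 0.0007 depth pt [ 0.525  -0.0314  0.0879]
mush [0.5375 0.0331 0.0865] gap 0.0012 depth pt [0.5349 0.0328 0.0836]
square [0.5497 0.099  0.0872] gap 0.0006 depth pt [0.5504 0.099  0.0877]
bar [0.5614 0.165  0.0884] gap 0.0016 depth pt [0.5614 0.1653 0.0896]
c-- [ 0.4747 -0.0651  0.044 ] gap 0.0009 depth pt [ 0.4751 -0.0653  0.0438]
c-+ [0.526  0.215  0.0437] gap 0.0001 depth pt [0.499  0.2153 0.0013]
c++ [0.6533 0.1912 0.0463] gap 0.0008 depth pt [0.6515 0.1913 0.0436]
c+- [ 0.6    -0.0892  0.0447] gap 0.0044 depth pt [ 0.597  -0.0888  0.0434]
yaw -0.18421316817369002 t [0.54371072 0.06659317]
[[ 0.5256 -0.0307  0.1091 -0.2366]
 [ 0.5377  0.0342 -0.2009 -1.0515]
 [ 0.5498  0.099  -0.0222  0.0084]
 [ 0.5618  0.1639 -0.4102  1.0958]
 [ 0.4729 -0.0677  1.7949  2.6195]
 [ 0.526   0.2174 -0.0123 -2.3799]
 [ 0.6538  0.1936 -0.5424 -2.3977]
 [ 0.6007 -0.0915 -0.7158  2.342 ]]
```

```bash
cat >> h.py <<'E'
a=-0.1842; y=np.array([-np.sin(a),np.cos(a),0]); z=np.array([0,0,-1.]); RT=np.stack([np.cross(y,z),y,z],1)
T=dict(mush=(.5376,.0338),pin=(.5256,-.0308),bar=(.5617,.1643))
def press(n,floor=.074,fmax=15,z0=.093):
    p=T[n]; ctrl.move_l([*p,z0],vel=.1); h=z0
    ctrl.hold(.1); f0=ctrl.get_wrist_force()[2]; log=[]
    while h>floor:
        h-=.001; ctrl.move_l([*p,h],vel=.03); f=ctrl.get_wrist_force()[2]-f0
        log.append((round(h,3),round(ctrl.get_position()[2],4),round(f,1)))
        if abs(f)>fmax: break
    ctrl.hold(.2); print(n,log,ctrl.get_time(),(ctrl.get_wrist_force()-f0).round(1))
E
python3 - <<'E'
from h import *
ctrl.grip(0,20); print(ctrl.get_finger_gap(),ctrl.get_position())
ctrl.movep([*T["mush"],.14],RT); print(ctrl.get_time(),ctrl.get_position())
press("mush")
ctrl.move_l([*T["mush"],.125],vel=.15)
im,d=ctrl.get_image("side"); cv2.imwrite("pics/s1.png",cv2.resize(im[120:295,190:310],None,fx=3.4,fy=3.4,interpolation=cv2.INTER_CUBIC)); print(ctrl.get_time())
E
```

```text
-0.00028491022721293177 [0.2364653  0.52411651 0.23131937]
2.9583 [0.53764046 0.03456589 0.14017822]
mush [(0.092, np.float64(0.0923), np.float64(-0.3)), (0.091, np.float64(0.0909), np.float64(-0.4)), (0.09, np.float64(0.0899), np.float64(0.1)), (0.089, np.float64(0.0889), np.float64(-0.3)), (0.088, np.float64(0.0879), np.float64(0.7)), (0.087, np.float64(0.0872), np.float64(1.0)), (0.086, np.float64(0.0863), np.float64(3.7)), (0.085, np.float64(0.0851), np.float64(4.3)), (0.084, np.float64(0.084), np.float64(3.2)), (0.083, np.float64(0.0829), np.float64(2.3)), (0.082, np.float64(0.0819), np.float64(3.6)), (0.081, np.float64(0.0809), np.float64(2.3)), (0.08, np.float64(0.0799), np.float64(2.9)), (0.079, np.float64(0.079), np.float64(3.4)), (0.078, np.float64(0.079), np.float64(10.5)), (0.077, np.float64(0.0789), np.float64(16.8))] 7.875 [-5.7 -0.1 17.7]
8.3917
```

View pics/s1.png

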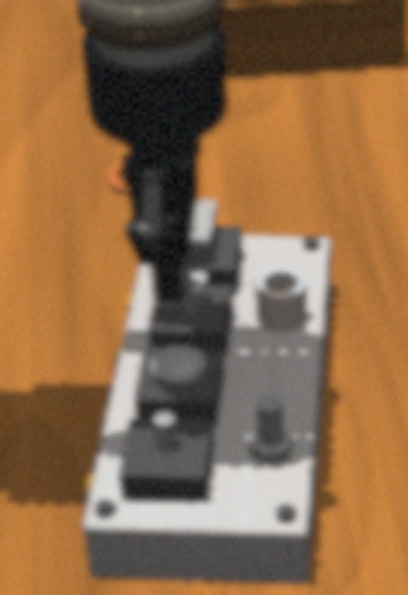

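The mushroom met its hard stop at z = 0.079, as expected, and in the picture its head (178,362) sits lower. The pin is next.

```bash
python3 - <<'E'
from h import *
ctrl.move_l([*T["pin"],.115],vel=.1)
press("pin",z0=.092)
ctrl.move_l([*T["pin"],.125],vel=.15)
c=ctrl.get_image("side")[0]; cv2.imwrite("pics/s2.png",cv2.resize(c[120:295,190:310],None,fx=3.4,fy=3.4,interpolation=cv2.INTER_CUBIC)); print(ctrl.get_time())
E
```

```text
pin [(0.091, np.float64(0.0913), np.float64(0.4)), (0.09, np.float64(0.09), np.float64(1.1)), (0.089, np.float64(0.089), np.float64(-0.1)), (0.088, np.float64(0.0882), np.float64(4.9)), (0.087, np.float64(0.0871), np.float64(4.6)), (0.086, np.float64(0.086), np.float64(4.9)), (0.085, np.float64(0.0849), np.float64(3.5)), (0.084, np.float64(0.0839), np.float64(3.1)), (0.083, np.float64(0.0829), np.float64(3.7)), (0.082, np.float64(0.0819), np.float64(3.9)), (0.081, np.float64(0.0809), np.float64(3.5)), (0.08, np.float64(0.0799), np.float64(3.8)), (0.079, np.float64(0.079), np.float64(5.8)), (0.078, np.float64(0.0789), np.float64(11.4)), (0.077, np.float64(0.0788), np.float64(17.3))] 13.6417 [-7.7  1.9 18.2]
14.1583
```

View pics/s2.png

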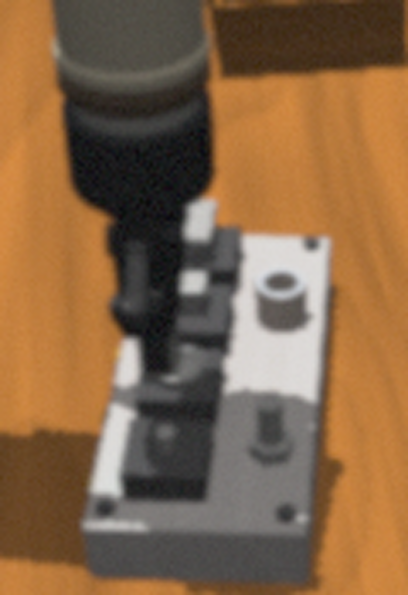

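The pin is in: its top (165,432) is low, and it stopped at z = 0.079. The square plunger and the loose parts haven't moved. Next I'll press the bar key and keep it down.

```bash
python3 - <<'E'
from h import *
ctrl.move_l([*T["bar"],.125],vel=.12)
press("bar",z0=.092)
ctrl.hold(.4); print(ctrl.get_time(),ctrl.get_position(),ctrl.get_wrist_force())
c=ctrl.get_image("scene")[0]; cv2.imwrite("pics/s3.png",cv2.resize(c[130:275,280:460],None,fx=4,fy=4,interpolation=cv2.INTER_CUBIC))
E
```

```text
bar [(0.091, np.float64(0.0913), np.float64(0.4)), (0.09, np.float64(0.0899), np.float64(-0.1)), (0.089, np.float64(0.0891), np.float64(0.6)), (0.088, np.float64(0.0881), np.float64(1.2)), (0.087, np.float64(0.0871), np.float64(2.2)), (0.086, np.float64(0.0861), np.float64(2.4)), (0.085, np.float64(0.0851), np.float64(2.6)), (0.084, np.float64(0.0841), np.float64(3.0)), (0.083, np.float64(0.0831), np.float64(3.4)), (0.082, np.float64(0.0821), np.float64(3.9)), (0.081, np.float64(0.0811), np.float64(4.4)), (0.08, np.float64(0.0802), np.float64(5.2)), (0.079, np.float64(0.0792), np.float64(5.6)), (0.078, np.float64(0.0789), np.float64(10.7)), (0.077, np.float64(0.0788), np.float64(15.5))] 20.4917 [-3.6  0.6 15.3]
20.8917 [0.56198997 0.16435154 0.07884052] [-4.6203599  -0.25689272 14.47441639]
```

View pics/s3.png

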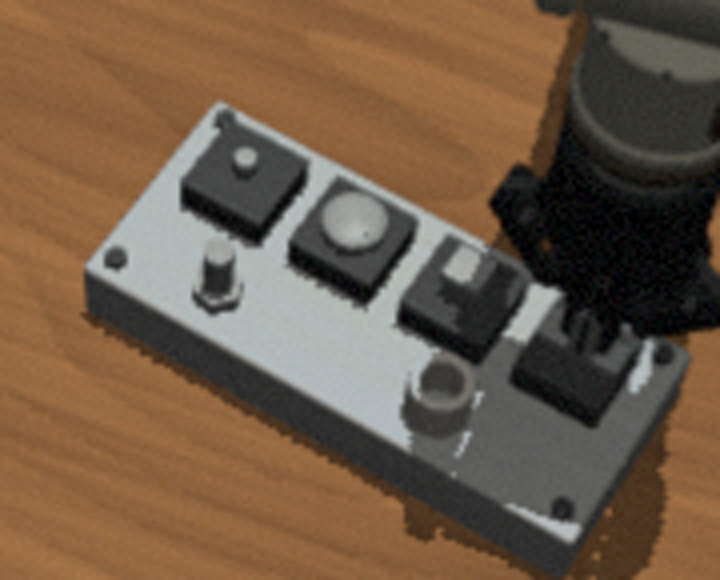

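The pin (245,158) and mushroom (355,220) are down and the square (462,265) is still up. The bushing and bolt are where they stood, and the fingers hold the bar key at its stop with about 15 N.

```bash
python3 -c "
from cell import ctrl
print(ctrl.job_done())"
```

```text
the job is handed in; nothing more can be done
None
```

I pushed the mushroom plunger in, then the pin, each to its hard stop. I then handed the job in at about 21 s with the bar key held fully down at about 15 N; the square plunger was still out and nothing loose on the block had moved. The job call returned no verdict.

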